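# Open the filter pot on the soldering bench

### The arm

A 7-joint arm with a two-finger parallel gripper is mounted at the origin on the work surface. World frame = base frame: x ahead of the robot, y to its left, z up, the work surface at z = 0. Lengths are in m, angles in rad, forces in N, time in s.
With the tool pointing down it reaches from about 0.4 to 0.925 m from the base axis. Payload 5.6 kg.
Tool frame: the origin (TCP) lies midway between the tips of the shut fingers; the grasp point (between the pads) lies 19 mm behind it; z points along the fingers, y is the line along which they close (so a half turn about z gives the same grasp; the last joint's range is limited). The gripper opens to 85 mm and grips with 20 to 120 N. Pads are 22 mm wide; open, the fingers measure 114 mm over their backs; the gripper's body (76 mm by 85 mm) begins 54 mm behind the grasp point. The pads swing forward as they close: fully open they stand 13 mm farther back than shut.
Start: joints at [-1.176, 0.468, -0.012, 1.603, 0.006, 1.071, -0.056], TCP at [0.276, 0.589, 0.231] pointing down, gripper open.
Joint ranges: [-2.53, 2.53], [-0.31, 2.02], [-1.57, 1.55], [0.28, 2.44], [-1.29, 4.43], [0.15, 1.84], [-2.92, 2.92]. Speed limits (rad/s): [2.57, 2.57, 3.14, 3.14, 3.14, 3.14, 3.14].

### API

Orientations are given as a unit quaternion [w, x, y, z].
In Python, from station import robot, optics gives the robot as it stands.
- The arm moves only by the tool move_arm, never from a script. Its arguments are lists of equal length, an entry for each row: "xyz": the shift along the tool's x, y, z each as a share of 0.25 m, from -1 to 1, a list of three; "twist": the turn, a rotation vector about the tool's x, y, z each as a share of 120 degrees, from -1 to 1, a list of three. A call has 1 to 8 rows; each row is the pose to reach, as a shift and turn from the pose commanded when the call began, along the tool's axes at that moment; what a row does not reach only later rows make up. A row lasts 1/12 s, in which the tool goes at most 41.7 mm and 7.16 degrees, less where a joint would pass 70% of its speed; a pose out of reach is approached as far as the arm can. A call with a number of a shift or a turn outside -1 to 1 is refused whole. A call with a gripper value outside its range is refused whole. "claw" is the finger opening in mm, from 0 to 85.4, set as the call begins (left out, the last holds). The fingers move at their own pace and stop on an object; the grip force is fixed at half the most. Time passes only in rows, so rows that repeat a pose let the fingers close. It gives the time, the measured TCP pose, the force, the opening and the grip force at its end, in the units of the state.
- robot.get_state(): the state, without advancing time (a new reading comes with each control period).
- optics.get_image(name): name is "scene" or "top"; returns the picture (400x640x3 uint8, blue, green, red); there is no depth.
- optics.camera_info(name): a dict with "fx", "fy", "cx", "cy" (pixels), "position" and "orientation" of the camera in the world. Camera axes: x right, y down, z forward; pixel columns grow to the right and rows downward; lengths in m; the calibration is good to about 2 mm. A picture is of the moment at which its call begins. camera_info takes no time and is no camera call.
- robot.sign_off(): hands the job in; it is judged then, once.
The state is a dict: "time": time; "joint_positions": joint angles; "qd": joint speeds; "effort": joint torques, N m; "eef_pos": TCP position; "orientation": TCP orientation; "wrist_force": force on the tool from outside, world axes, zero at the start; "torque": the same for the moment, N m; "finger_gap": opening from 0.0 (shut) to 1.0 (fully open); "finger_force": force on a finger pad.
Only numpy, scipy, OpenCV 4.12 (cv2) and the standard library are available. Lean on these libraries where they do the work, as an engineer would, in place of code of your own. Each camera call takes 0.05 s, during which the arm holds its last target. There are 200 camera calls.

### The job

The desoldering unit's filter needs changing: unscrew the cap that has the straight upright black grip bar across it from its aluminium pot (anticlockwise seen from above, a bit over a third of a turn), and lift it clear. Set it down gently and upright in the shallow steel tray and let go, without knocking over the white reel of solder or pushing it out of its place.

Things in the scene. Friction and masses are not known exactly. Their poses are not given: they have to be found in the camera images.
- cap: aluminium screw cap, 0.12 kg: flange 66 mm across, black grip bar on top along the cap's x (50 long, 14 thick, 25 mm high), 41 mm plug below with two thread lugs. Origin: centre of the plug's underside, z up the axis; flange 15.5 to 21.5 mm above it, bar 21.5 to 47. Starts tight, origin 60 mm above the table. Turns easily and stays as left; growing yaw loosens it
- pot: filter pot, fixed: aluminium cylinder 76 mm across, 75 high, dark foot 88 across. Origin: centre of underside, z up. Its thread lifts the cap 10 mm per turn (2 mm play) and frees it at 125 to 145 degrees from tight (aim for 135; firm stop past 145); 20 mm higher the cap is clear. A like pot with a round black knob, 109 mm high, stays shut, 120 mm or more away
- tray: empty shallow square steel tray, fixed, 160 x 160 mm outside, 18 mm high, walls and floor 4 mm thick, where the cap goes. Origin: centre of its underside, x and y along its sides, z up
- reel: white plastic reel of solder, loose, 60 mm across and 45 mm high, standing on end near the pots, 120 mm or more from the cap's axis. Origin: centre of its underside, z up
There are look-alikes about, which are no part of the job. Leave any blue or green look-alike of the cap alone.

How it is judged:
By the outcome, as a careful person would: the job done as asked, in the order asked, and still so for the second after the job is handed in, with the robot touching nothing.
It also fails if it takes over 56 s, if anything falls off the work surface, if the arm or the gripper's body presses on something with over 40 N, if the wrist force passes 120 N, or if a joint passes its speed limit or range.

## Working session

There is one attempt and no reset: what is moved stays moved. The work goes in short steps, Python scripts to look and compute and a tool call to move; the robot and the scene stay as the last step left them, time stands still between calls to the robot, and variables do not carry over. Pictures are saved under pics/ and viewed, at most 10 in all, crops included, and the job is handed in when it is done.

Besides the shell and the picture viewer there is one more tool, called after "Call:" as name(argument=value, ...), one argument or row to a line, values as JSON. move_arm: Moves the arm, as the interface text tells. Its arguments: {"type":"object","properties":{"xyz":{"type":"array","items":{"type":"array","items":{"type":"number"}}},"twist":{"type":"array","items":{"type":"array","items":{"type":"number"}}},"claw":{"type":"number"}},"required":["xyz","twist"]}

```bash
mkdir -p pics; ls; python3 - <<'E'
from station import robot, optics
import cv2
for n in ("scene","top"):
    cv2.imwrite(f"pics/{n}0.png",optics.get_image(n)); print(n,optics.camera_info(n))
print(robot.get_state())
E
```

```text
pics
scene {'fx': 479.6330469973146, 'fy': 479.6330469973146, 'cx': 317.016924777056, 'cy': 202.12435646729116, 'position': array([1.01287619, 0.3994761 , 1.10253565]), 'orientation': array([-0.11372393,  0.38344558,  0.88343123, -0.24410164])}
top {'fx': 377.7019135398802, 'fy': 377.7019135398802, 'cx': 319.1572527342903, 'cy': 190.1011983418815, 'position': array([ 0.46128443, -0.03475613,  0.87644671]), 'orientation': array([-0.04886752,  0.70918494, -0.70231098,  0.03778859])}
{'time': 0.1, 'joint_positions': array([-1.1759581 ,  0.46826289, -0.01159321,  1.60354743,  0.00598914,
        1.07141071, -0.05624978]), 'qd': array([ 0.00034673, -0.00276195,  0.00031266, -0.00197271, -0.0008034 ,
        0.00081798, -0.00086602]), 'effort': array([ 6.85589912e-04, -5.33509827e+01,  2.12415692e-02, -2.51966161e+01,
        1.14686578e-02,  4.24846759e-03,  4.85641044e-05]), 'eef_pos': array([0.27543476, 0.58819352, 0.23044402]), 'orientation': array([-1.18814140e-04,  2.17188225e-01,  9.76129417e-01, -7.88068881e-04]), 'wrist_force': array([ 0.13825588, -1.23331787,  0.96562465]), 'torque': array([-0.02139105,  0.00305423, -0.00755143]), 'finger_force': 0.0, 'finger_gap': 1.0014051277490756}
```

View pics/scene0.png

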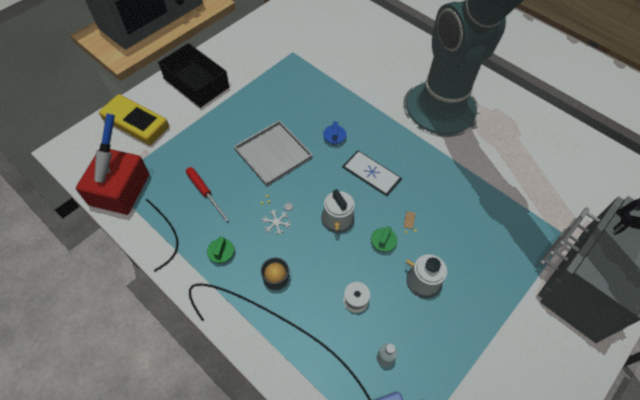

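View pics/top0.png

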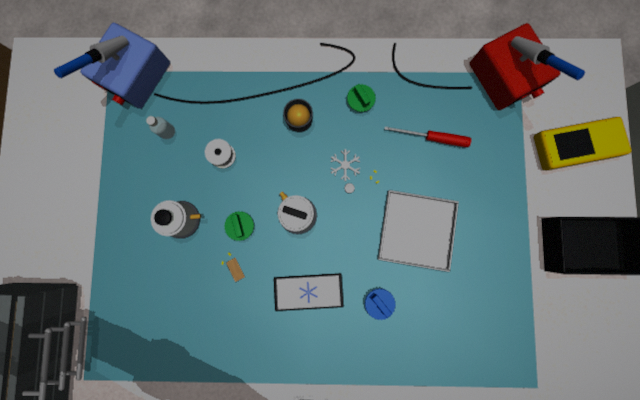

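The scene view shows the bar cap on its pot at (340,203), the tray at (273,153), the reel at (357,296) and the knob pot at (428,272). In the top view, the bar cap is at (295,213), the tray at (418,231), the reel at (220,153) and the knob pot at (170,218).

```bash
cat > h.py <<'E'
import numpy as np, cv2
from scipy.spatial.transform import Rotation as R
from station import robot, optics
def ray(n,uv):
    i=optics.camera_info(n); q=i['orientation']
    d=R.from_quat([q[1],q[2],q[3],q[0]]).apply([(uv[0]-i['cx'])/i['fx'],(uv[1]-i['cy'])/i['fy'],1]); return i['position'],d
def plane(n,uv,z):
    p,d=ray(n,uv); return p+d*(z-p[2])/d[2]
def blobs(img,cond,box):
    x0,y0,x1,y1=box; m=np.zeros(img.shape[:2],np.uint8); m[y0:y1,x0:x1]=cond(img[y0:y1,x0:x1].astype(int))*255
    c,_=cv2.findContours(m,cv2.RETR_EXTERNAL,cv2.CHAIN_APPROX_NONE); return sorted(c,key=cv2.contourArea)[::-1]
def yaw(q): return R.from_quat([q[1],q[2],q[3],q[0]]).as_euler('ZYX',degrees=True)
def rect_world(n,c,z):
    P=np.array([plane(n,p[0],z)[:2] for p in c]).astype(np.float32)*1000
    return cv2.minAreaRect(P)
E
python3 - <<'E'
from h import *
t=cv2.imread('pics/top0.png'); s=cv2.imread('pics/scene0.png')
dark=lambda a:a.max(2)<60
bright=lambda a:(a.min(2)>105)
for n,im,f,b,z in [('top',t,dark,(278,198,313,230),.107),('scene',s,dark,(325,185,352,215),.107),
 ('top',t,bright,(372,185,465,275),.018),('scene',s,bright,(228,118,318,190),.018),('top',t,bright,(203,138,236,170),.045),
 ('top',t,bright,(275,190,320,236),.0815),('scene',s,bright,(320,187,356,222),.0815)]:
    c=blobs(im,f,b)[0]; print(n,cv2.contourArea(c),cv2.boundingRect(c),rect_world(n,c,z))
    P=np.array([plane(n,p[0],z)[:2] for p in c]); print('   long axis',cv2.fitLine(P.astype(np.float32),2,0,.01,.01).ravel(), 'minmax',P.min(0),P.max(0))
print(yaw(robot.get_state()['orientation']))
cv2.imwrite('pics/crop1.png',np.hstack([cv2.resize(t[185:245,260:340],None,fx=5,fy=5,interpolation=2),cv2.resize(s[175:235,300:380],None,fx=5,fy=5,interpolation=2)]))
E
```

```text
top 116.5 (283, 206, 24, 13) ((510.4085693359375, 28.101774215698242), (49.24065399169922, 11.596431732177734), 72.16155242919922)
   long axis [0.32477057 0.94579285 0.5104169  0.02815639] minmax [0.49855564 0.0040938 ] [0.52269041 0.05134395]
scene 94.0 (334, 190, 12, 20) ((518.0761108398438, 33.175270080566406), (55.096160888671875, 15.71387767791748), 71.70553588867188)
   long axis [0.39588213 0.91830134 0.5182431  0.03309571] minmax [0.50313716 0.00746077] [0.53382338 0.05753049]
top 4652.0 (379, 190, 80, 82) ((478.77374267578125, -246.19610595703125), (159.27223205566406, 160.54690551757812), 81.06098937988281)
   long axis [ 0.2198779  -0.9755274   0.47767282 -0.27226353] minmax [ 0.38853441 -0.33611667] [ 0.56874517 -0.15610561]
scene 2227.5 (234, 120, 78, 63) ((479.74493408203125, -246.31362915039062), (162.4443817138672, 161.75546264648438), 81.051513671875)
   long axis [ 0.50278175 -0.8644134   0.46482322 -0.26059866] minmax [ 0.3899103  -0.33634337] [ 0.57049023 -0.15470082]
top 558.0 (204, 139, 32, 29) ((645.625732421875, 203.90103149414062), (72.3507080078125, 58.69699478149414), 46.18545913696289)
   long axis [0.6322287  0.7747819  0.6409606  0.19763653] minmax [0.61393678 0.16911597] [0.67837091 0.23978265]
top 987.5 (277, 195, 37, 37) ((510.86968994140625, 28.1339111328125), (74.92534637451172, 75.72651672363281), 45.98728942871094)
   long axis [ 0.8632984  -0.5046938   0.5108171   0.02824299] minmax [ 0.47241265 -0.00935741] [0.54838807 0.06652939]
scene 457.5 (323, 191, 32, 27) ((516.0970458984375, 30.84064483642578), (75.44223022460938, 77.58424377441406), 43.298866271972656)
   long axis [0.79529715 0.6062198  0.51479083 0.03285673] minmax [ 0.47600261 -0.00776196] [0.55415304 0.06889382]
[ 1.54912122e+02  6.32331174e-03 -1.79908893e+02]
```

View pics/crop1.png

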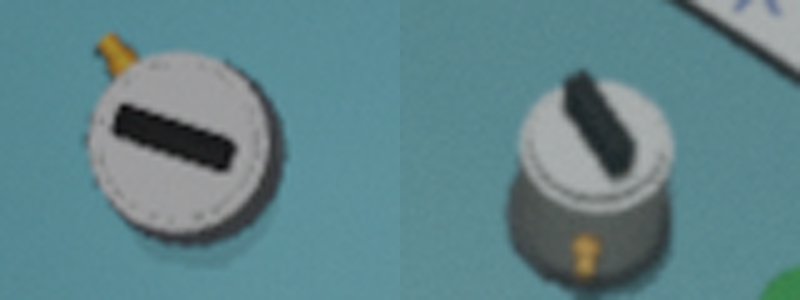

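The crop shows the bar clearly. It is centred near (0.511, 0.0285) with a yaw of about 72°. I'll start the approach.

Call:
move_arm(
  xyz=[
    [-0.1, -0.09, 0],
    [-0.22, -0.2, 0],
    [-0.35, -0.32, 0],
    [-0.48, -0.44, 0],
    [-0.61, -0.56, 0],
    [-0.74, -0.67, 0],
    [-0.87, -0.79, 0],
    [-0.98, -0.89, 0],
  ],
  twist=[
    [0, 0, 0.04],
    [0, 0, 0.08],
    [0, 0, 0.13],
    [0, 0, 0.17],
    [0, 0, 0.21],
    [0, 0, 0.25],
    [0, 0, 0.3],
    [0, 0, 0.34],
  ],
  claw=60,
)

```text
time: 0.77
eef_pos: [0.4008, 0.2873, 0.2312]
orientation: [-0.0, 0.546, 0.838, -0.0]
wrist_force: [0.1, 1.0, -0.4]
finger_gap: 0.705
finger_force: 0.0
```

```bash
cat >> h.py <<'E'
def go(x,y,z,tyaw):
    s=robot.get_state(); q=s['orientation']; r=R.from_quat([q[1],q[2],q[3],q[0]])
    d=np.array([x,y,z])-s['eef_pos']; T=R.from_euler('ZYX',[tyaw,0,180],degrees=True)
    print('t',s['time'],'pos',s['eef_pos'].round(4),'ypr',yaw(q).round(2),'q',s['joint_positions'].round(2),'F',s['wrist_force'].round(1),'M',s['torque'].round(2),'gap',round(s['finger_gap'],3),'ff',s['finger_force'])
    print('shift',(r.inv().apply(d)/.25).round(3),'twist',((r.inv()*T).as_rotvec(degrees=True)/120).round(3))
E
python3 -c "
from h import *
go(.511,.0285,.15,72)"
```

```text
t 0.7667 pos [0.4008 0.2873 0.2312] ypr [ 113.83   -0.   -179.99] q [-0.89  0.2   0.23  1.99 -0.05  0.96 -0.22] F [ 0.1  1.  -0.4] M [-0.03 -0.02  0.02] gap 0.705 ff 0.0
shift [-1.125 -0.015  0.325] twist [-0.    -0.     0.349]
```

Call:
move_arm(
  xyz=[
    [-0.13, 0, 0],
    [-0.28, 0, 0],
    [-0.43, 0, 0],
    [-0.58, 0, 0],
    [-0.73, 0, 0.05],
    [-0.88, -0.01, 0.1],
    [-1, -0.015, 0.15],
    [-1, -0.015, 0.15],
  ],
  twist=[
    [0, 0, 0.05],
    [0, 0, 0.1],
    [0, 0, 0.15],
    [0, 0, 0.2],
    [0, 0, 0.25],
    [0, 0, 0.3],
    [0, 0, 0.349],
    [0, 0, 0.349],
  ],
)

```text
time: 1.43
eef_pos: [0.4995, 0.0527, 0.192]
orientation: [0.001, 0.812, 0.584, -0.002]
wrist_force: [0.4, -0.1, 1.1]
finger_gap: 0.704
finger_force: 0.0
```

```bash
python3 -c "
from h import *
go(.511,.0285,.12,72)"
```

```text
t 1.4333 pos [0.4995 0.0527 0.192 ] ypr [  71.47    0.26 -179.97] q [-0.59  0.28  0.49  2.02 -0.16  0.88 -0.33] F [ 0.4 -0.1  1.1] M [-0.02 -0.01 -0.02] gap 0.704 ff 0.0
shift [-0.076  0.075  0.288] twist [-0.     0.002 -0.004]
```

Call:
move_arm(
  xyz=[
    [-0.04, 0.04, 0.08],
    [-0.076, 0.075, 0.18],
    [-0.076, 0.075, 0.288],
    [-0.076, 0.075, 0.288],
    [-0.076, 0.075, 0.288],
  ],
  twist=[
    [0, 0, 0],
    [0, 0, 0],
    [0, 0.002, -0.004],
    [0, 0.002, -0.004],
    [0, 0.002, -0.004],
  ],
)

```text
time: 1.85
eef_pos: [0.5101, 0.036, 0.1209]
orientation: [-0.002, 0.805, 0.593, 0.0]
wrist_force: [-0.5, -0.2, 1.1]
finger_gap: 0.702
finger_force: 0.0
```

```bash
python3 - <<'E'
from h import *
go(.511,.0285,.084,72)
s=optics.get_image('scene');t=optics.get_image('top')
cv2.imwrite('pics/a1.png',np.hstack([cv2.resize(t[150:260,240:360],None,fx=3,fy=3),cv2.resize(s[140:250,280:400],None,fx=3,fy=3)]))
E
```

```text
t 1.85 pos [0.5101 0.036  0.1209] ypr [ 7.2720e+01 -1.4000e-01 -1.7982e+02] q [-0.5   0.41  0.44  2.05 -0.26  0.74 -0.19] F [-0.5 -0.2  1.1] M [ 0.   -0.07 -0.03] gap 0.702 ff 0.0
shift [-0.028  0.013  0.148] twist [-0.002 -0.001  0.006]
```

View pics/a1.png

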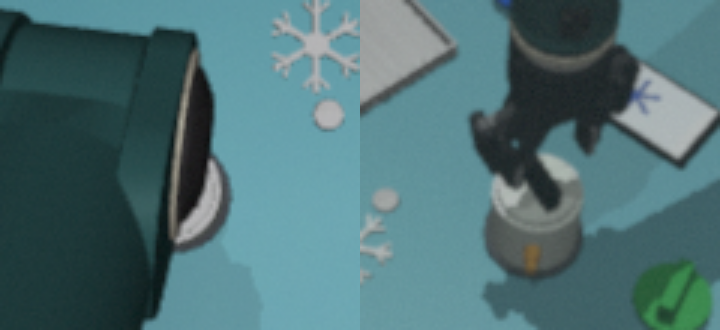

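The fingers hang open on both sides of the bar. I'll let the arm settle and re-read before going down.

Call:
move_arm(
  xyz=[
    [0, 0, 0],
    [0, 0, 0],
  ],
  twist=[
    [0, 0, 0],
    [0, 0, 0],
  ],
)

```text
time: 2.12
eef_pos: [0.5122, 0.0366, 0.1232]
orientation: [-0.001, 0.805, 0.593, 0.003]
wrist_force: [-0.6, 0.5, -0.7]
finger_gap: 0.7
finger_force: 0.0
```

```bash
python3 -c "
from h import *
go(.511,.0285,.084,72)"
```

```text
t 2.1167 pos [0.5122 0.0366 0.1232] ypr [ 72.77  -0.33 179.88] q [-0.5   0.4   0.45  2.05 -0.26  0.74 -0.19] F [-0.6  0.5 -0.7] M [ 0.03 -0.02  0.01] gap 0.7 ff 0.0
shift [-0.033  0.005  0.157] twist [ 0.001 -0.003  0.006]
```

Call:
move_arm(
  xyz=[
    [-0.033, 0.006, 0],
    [-0.033, 0.006, 0.04],
    [-0.033, 0.006, 0.08],
    [-0.033, 0.006, 0.12],
    [-0.033, 0.006, 0.15],
    [-0.033, 0.006, 0.15],
    [-0.033, 0.006, 0.15],
  ],
  twist=[
    [0, 0, 0.006],
    [0, 0, 0.006],
    [0, 0, 0.006],
    [0, 0, 0.006],
    [0, 0, 0.006],
    [0, 0, 0.006],
    [0, 0, 0.006],
  ],
)

```text
time: 2.7
eef_pos: [0.5098, 0.0276, 0.0833]
orientation: [-0.002, 0.809, 0.588, 0.001]
wrist_force: [0.9, 1.1, -0.0]
finger_gap: 0.704
finger_force: 0.0
```

```bash
python3 -c "
from h import *
go(.511,.0285,.084,72)"
```

```text
t 2.7 pos [0.5098 0.0276 0.0833] ypr [  71.99   -0.18 -179.91] q [-0.46  0.47  0.42  2.07 -0.31  0.66 -0.15] F [ 0.9  1.1 -0. ] M [-0.02 -0.01  0.05] gap 0.704 ff 0.0
shift [ 0.005  0.003 -0.003] twist [-0.001 -0.001 -0.   ]
```

Call:
move_arm(
  xyz=[
    [0.004, 0.003, -0.005],
    [0.004, 0.003, -0.005],
    [0.004, 0.003, -0.005],
    [0.004, 0.003, -0.005],
    [0.004, 0.003, -0.005],
    [0.004, 0.003, -0.005],
    [0.004, 0.003, -0.005],
    [0.004, 0.003, -0.005],
  ],
  twist=[
    [0, 0, 0],
    [0, 0, 0],
    [0, 0, 0],
    [0, 0, 0],
    [0, 0, 0],
    [0, 0, 0],
    [0, 0, 0],
    [0, 0, 0],
  ],
  claw=5,
)

```text
time: 3.37
eef_pos: [0.5118, 0.0285, 0.0859]
orientation: [-0.001, 0.809, 0.588, 0.002]
wrist_force: [-0.8, -0.5, 3.8]
finger_gap: 0.152
finger_force: 61.7
```

```bash
python3 -c "
from h import *
go(.511,.0285,.086,117)"
```

```text
t 3.3667 pos [0.5118 0.0285 0.0859] ypr [ 72.    -0.27 179.95] q [-0.46  0.47  0.42  2.07 -0.31  0.66 -0.15] F [-0.8 -0.5  3.8] M [ 0.03 -0.02  0.03] gap 0.152 ff 61.65964365005493
shift [-0.001 -0.003 -0.   ] twist [ 0.001 -0.002 -0.375]
```

Grip is on the bar (about 13 mm opening, 62 N). I'll unscrew 45° first.

Call:
move_arm(
  xyz=[
    [0, 0, 0],
    [0, 0, -0.001],
    [0, 0, -0.002],
    [0, 0, -0.003],
    [0, 0, -0.004],
    [0, 0, -0.005],
    [0, 0, -0.005],
    [0, 0, -0.005],
  ],
  twist=[
    [0, 0, -0.04],
    [0, 0, -0.1],
    [0, 0, -0.16],
    [0, 0, -0.22],
    [0, 0, -0.28],
    [0, 0, -0.34],
    [0, 0, -0.375],
    [0, 0, -0.375],
  ],
)

```text
time: 4.03
eef_pos: [0.5118, 0.0284, 0.0872]
orientation: [-0.0, 0.522, 0.853, 0.003]
wrist_force: [0.0, 0.4, 5.1]
finger_gap: 0.149
finger_force: 61.8
```

```bash
python3 -c "
from h import *
go(.511,.0285,.0885,162)"
```

```text
t 4.0333 pos [0.5118 0.0284 0.0872] ypr [117.09  -0.18 179.77] q [-0.3   0.45  0.22  2.06 -0.16  0.65  0.5 ] F [0.  0.4 5.1] M [0.06 0.06 0.04] gap 0.149 ff 61.77470684051514
shift [ 0.002 -0.003 -0.005] twist [ 0.002 -0.001 -0.374]
```

Call:
move_arm(
  xyz=[
    [0, 0, 0],
    [0, 0, -0.001],
    [0, 0, -0.002],
    [0, 0, -0.003],
    [0, 0, -0.004],
    [0, 0, -0.005],
    [0, 0, -0.005],
    [0, 0, -0.005],
  ],
  twist=[
    [0, 0, -0.04],
    [0, 0, -0.1],
    [0, 0, -0.16],
    [0, 0, -0.22],
    [0, 0, -0.28],
    [0, 0, -0.34],
    [0, 0, -0.375],
    [0, 0, -0.375],
  ],
)

```text
time: 4.7
eef_pos: [0.5119, 0.0287, 0.0884]
orientation: [0.001, 0.157, 0.988, 0.002]
wrist_force: [-0.3, 1.4, 5.8]
finger_gap: 0.151
finger_force: 61.9
```

```bash
python3 -c "
from h import *
go(.511,.0285,.09,207)"
```

```text
t 4.7 pos [0.5119 0.0287 0.0884] ypr [1.6199e+02 4.0000e-02 1.7971e+02] q [-0.14  0.44  0.02  2.05 -0.02  0.65  1.16] F [-0.3  1.4  5.8] M [0.21 0.07 0.05] gap 0.151 ff 61.927467584609985
shift [ 0.003 -0.002 -0.006] twist [ 0.002  0.001 -0.375]
```

Call:
move_arm(
  xyz=[
    [0, 0, 0],
    [0, 0, -0.001],
    [0, 0, -0.002],
    [0, 0, -0.003],
    [0, 0, -0.004],
    [0, 0, -0.005],
    [0, 0, -0.005],
    [0, 0, -0.005],
  ],
  twist=[
    [0, 0, -0.04],
    [0, 0, -0.1],
    [0, 0, -0.16],
    [0, 0, -0.22],
    [0, 0, -0.28],
    [0, 0, -0.34],
    [0, 0, -0.375],
    [0, 0, -0.375],
  ],
)

```text
time: 5.37
eef_pos: [0.5115, 0.0293, 0.0894]
orientation: [0.001, -0.23, 0.973, 0.003]
wrist_force: [-0.0, 4.3, 5.4]
finger_gap: 0.15
finger_force: 72.9
```

```bash
python3 -c "
from h import *
go(.511,.0285,.09,207)"
```

```text
t 5.3667 pos [0.5115 0.0293 0.0894] ypr [-153.42    0.23  179.69] q [ 0.02  0.45 -0.17  2.03  0.11  0.66  1.82] F [-0.   4.3  5.4] M [ 1.01  0.27 -1.61] gap 0.15 ff 72.88944804109633
shift [ 0.003 -0.002 -0.002] twist [ 0.003  0.002 -0.003]
```

There's a torque of -1.6 N m, so the cap seems to be at the stop. I'll back off about 6° and try a gentle lift.

Call:
move_arm(
  xyz=[
    [0, 0, 0],
    [0, 0, 0],
    [0, 0, -0.01],
    [0, 0, -0.02],
    [0, 0, -0.02],
  ],
  twist=[
    [0, 0, 0.025],
    [0, 0, 0.05],
    [0, 0, 0.05],
    [0, 0, 0.05],
    [0, 0, 0.05],
  ],
)

```text
time: 5.78
eef_pos: [0.5106, 0.0283, 0.0941]
orientation: [0.0, -0.182, 0.983, 0.002]
wrist_force: [-0.8, 1.3, 0.4]
finger_gap: 0.148
finger_force: 61.2
```

```bash
python3 -c "
from h import *
go(.511,.0285,.115,200.5)"
```

```text
t 5.7833 pos [0.5106 0.0283 0.0941] ypr [-1.5901e+02  6.0000e-02  1.7981e+02] q [ 0.    0.44 -0.15  2.03  0.09  0.67  1.73] F [-0.8  1.3  0.4] M [ 0.35  0.34 -0.02] gap 0.148 ff 61.237324476242065
shift [-0.002  0.    -0.083] twist [0.002 0.    0.004]
```

Free: it rose 5 mm with no vertical load. I'll lift further.

Call:
move_arm(
  xyz=[
    [0, 0, -0.02],
    [0, 0, -0.04],
    [0, 0, -0.06],
    [0, 0, -0.09],
    [0, 0, -0.12],
    [0, 0, -0.16],
    [0, 0, -0.22],
    [0, 0, -0.28],
  ],
  twist=[
    [0, 0, 0],
    [0, 0, 0],
    [0, 0, 0],
    [0, 0, 0],
    [0, 0, 0],
    [0, 0, 0],
    [0, 0, 0],
    [0, 0, 0],
  ],
)

```text
time: 6.45
eef_pos: [0.5112, 0.0281, 0.1655]
orientation: [0.001, -0.182, 0.983, 0.002]
wrist_force: [0.6, -0.5, -1.0]
finger_gap: 0.146
finger_force: 61.0
```

```bash
python3 - <<'E'
from h import *
go(.479,-.246,.165,171)
s=optics.get_image('scene')
cv2.imwrite('pics/a2.png',cv2.resize(s[90:290,200:440],None,fx=3,fy=3))
E
```

```text
t 6.45 pos [0.5112 0.0281 0.1655] ypr [-1.5901e+02  1.5000e-01  1.7981e+02] q [ 0.02  0.33 -0.16  1.99  0.07  0.83  1.76] F [ 0.6 -0.5 -1. ] M [ 0.03  0.01 -0.  ] gap 0.146 ff 60.99208474159241
shift [ 0.513 -0.977 -0.003] twist [0.002 0.001 0.25 ]
```

View pics/a2.png

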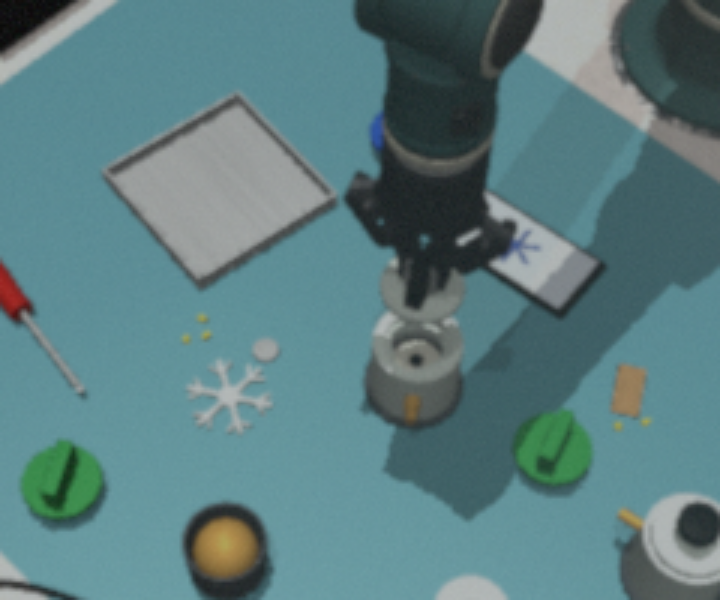

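The cap is held above the open pot, and the tray is clear. I'll move over the tray centre.

Call:
move_arm(
  xyz=[
    [0.05, -0.1, 0],
    [0.12, -0.22, 0],
    [0.19, -0.36, 0],
    [0.26, -0.5, 0],
    [0.34, -0.64, 0],
    [0.41, -0.78, 0],
    [0.47, -0.9, 0],
    [0.513, -0.977, 0],
  ],
  twist=[
    [0, 0, 0.03],
    [0, 0, 0.06],
    [0, 0, 0.09],
    [0, 0, 0.13],
    [0, 0, 0.17],
    [0, 0, 0.2],
    [0, 0, 0.23],
    [0, 0, 0.25],
  ],
)

```text
time: 7.17
eef_pos: [0.4781, -0.2503, 0.1636]
orientation: [0.001, 0.082, 0.997, 0.001]
wrist_force: [0.0, -0.2, -0.8]
finger_gap: 0.145
finger_force: 61.0
```

Call:
move_arm(
  xyz=[
    [0, 0, 0],
    [0, 0, 0],
    [0, 0, 0.06],
    [0, 0, 0.14],
    [0, 0, 0.22],
    [0, 0, 0.3],
    [0, 0, 0.3],
    [0, 0, 0.3],
  ],
  twist=[
    [0, 0, 0],
    [0, 0, 0],
    [0, 0, 0],
    [0, 0, 0],
    [0, 0, 0],
    [0, 0, 0],
    [0, 0, 0],
    [0, 0, 0],
  ],
)

```text
time: 7.83
eef_pos: [0.479, -0.2438, 0.0876]
orientation: [-0.001, 0.077, 0.997, 0.003]
wrist_force: [0.3, -0.5, -0.6]
finger_gap: 0.152
finger_force: 60.9
```

```bash
python3 - <<'E'
from h import *
go(.479,-.246,.030,171)
s=optics.get_image('scene')
cv2.imwrite('pics/a3.png',cv2.resize(s[90:240,200:400],None,fx=4,fy=4))
E
```

```text
t 7.8333 pos [ 0.479  -0.2438  0.0876] ypr [ 1.7113e+02 -8.0000e-02  1.7968e+02] q [ 0.37  0.48  0.05  1.98 -0.04  0.68  1.86] F [ 0.3 -0.5 -0.6] M [-0.06 -0.03  0.03] gap 0.152 ff 60.94933748245239
shift [-0.002 -0.01   0.231] twist [ 0.003 -0.001  0.001]
```

View pics/a3.png

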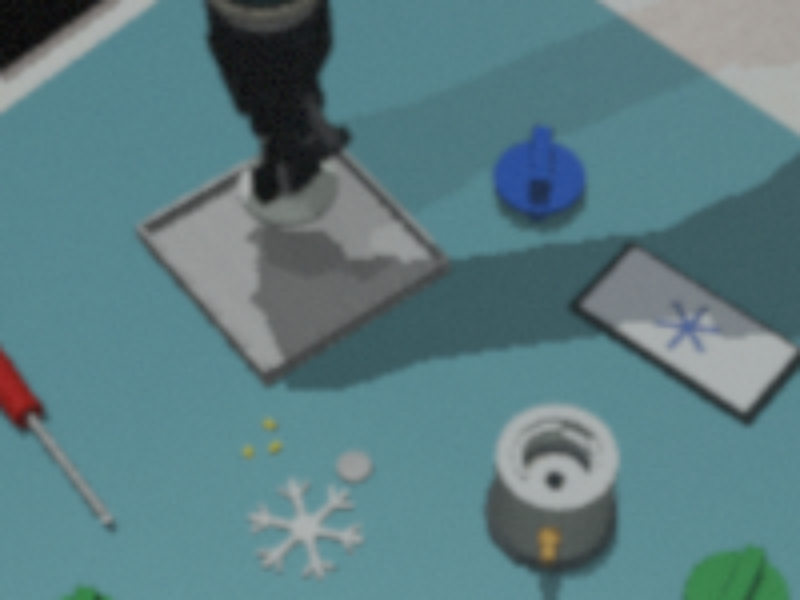

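The cap is above the tray, level and clear of the walls. I'll go down to just above the floor.

Call:
move_arm(
  xyz=[
    [0, -0.008, 0.04],
    [0, -0.008, 0.09],
    [0, -0.008, 0.14],
    [0, -0.008, 0.18],
    [0, -0.008, 0.2],
    [0, -0.008, 0.21],
    [0, -0.008, 0.216],
    [0, -0.008, 0.216],
  ],
  twist=[
    [0, 0, 0],
    [0, 0, 0],
    [0, 0, 0],
    [0, 0, 0],
    [0, 0, 0],
    [0, 0, 0],
    [0, 0, 0],
    [0, 0, 0],
  ],
)

```text
time: 8.55
eef_pos: [0.4792, -0.2474, 0.0343]
orientation: [0.001, 0.079, 0.997, 0.002]
wrist_force: [0.3, 0.9, -2.6]
finger_gap: 0.149
finger_force: 61.0
```

Call:
move_arm(
  xyz=[
    [0, 0, 0.003],
    [0, 0, 0.006],
    [0, 0, 0.009],
    [0, 0, 0.009],
  ],
  twist=[
    [0, 0, 0],
    [0, 0, 0],
    [0, 0, 0],
    [0, 0, 0],
  ],
)

```text
time: 8.88
eef_pos: [0.479, -0.2473, 0.032]
orientation: [0.001, 0.079, 0.997, 0.002]
wrist_force: [-0.6, -0.3, -0.8]
finger_gap: 0.148
finger_force: 61.0
```

Nothing felt yet, so I'll creep down in 0.5 mm steps.

Call:
move_arm(
  xyz=[
    [0, 0, 0.002],
    [0, 0, 0.004],
    [0, 0, 0.006],
    [0, 0, 0.006],
  ],
  twist=[
    [0, 0, 0],
    [0, 0, 0],
    [0, 0, 0],
    [0, 0, 0],
  ],
)

```text
time: 9.22
eef_pos: [0.4789, -0.2473, 0.0303]
orientation: [0.0, 0.079, 0.997, 0.002]
wrist_force: [0.6, 0.2, -2.1]
finger_gap: 0.15
finger_force: 61.0
```

Call:
move_arm(
  xyz=[
    [0, 0, 0.002],
    [0, 0, 0.004],
    [0, 0, 0.004],
  ],
  twist=[
    [0, 0, 0],
    [0, 0, 0],
    [0, 0, 0],
  ],
)

```text
time: 9.47
eef_pos: [0.4791, -0.2474, 0.03]
orientation: [0.001, 0.079, 0.997, 0.002]
wrist_force: [-1.4, 0.9, 4.7]
finger_gap: 0.144
finger_force: 62.0
```

Contact at 0.030 m with about 5 N, so the cap is on the floor. Releasing.

Call:
move_arm(
  xyz=[
    [0, 0, -0.002],
    [0, 0, -0.002],
    [0, 0, -0.002],
    [0, 0, -0.002],
    [0, 0, -0.002],
    [0, 0, -0.002],
  ],
  twist=[
    [0, 0, 0],
    [0, 0, 0],
    [0, 0, 0],
    [0, 0, 0],
    [0, 0, 0],
    [0, 0, 0],
  ],
  claw=50,
)

```text
time: 9.97
eef_pos: [0.4789, -0.2473, 0.0298]
orientation: [0.0, 0.079, 0.997, 0.002]
wrist_force: [-0.2, -0.4, -0.0]
finger_gap: 0.586
finger_force: 0.0
```

Call:
move_arm(
  xyz=[
    [0, 0, -0.03],
    [0, 0, -0.08],
    [0, 0, -0.15],
    [0, 0, -0.25],
    [0, 0, -0.37],
    [0, 0, -0.5],
    [0, 0, -0.6],
    [0, 0, -0.6],
  ],
  twist=[
    [0, 0, 0],
    [0, 0, 0],
    [0, 0, 0],
    [0, 0, 0],
    [0, 0, 0],
    [0, 0, 0],
    [0, 0, 0],
    [0, 0, 0],
  ],
)

```text
time: 10.63
eef_pos: [0.482, -0.2495, 0.1867]
orientation: [0.006, 0.079, 0.997, 0.0]
wrist_force: [1.2, -0.2, 0.6]
finger_gap: 0.587
finger_force: 0.0
```

```bash
python3 - <<'E'
from h import *
go(.479,-.246,.2,171)
cv2.imwrite('pics/a4.png',optics.get_image('scene')[80:330,180:480].repeat(2,0).repeat(2,1))
E
```

```text
t 10.6333 pos [ 0.482  -0.2495  0.1867] ypr [170.98   0.68 179.92] q [ 0.37  0.33  0.06  1.92 -0.03  0.88  1.86] F [ 1.2 -0.2  0.6] M [-0.04  0.01 -0.  ] gap 0.587 ff 0.0
shift [ 0.013  0.012 -0.053] twist [ 0.001  0.006 -0.   ]
```

View pics/a4.png

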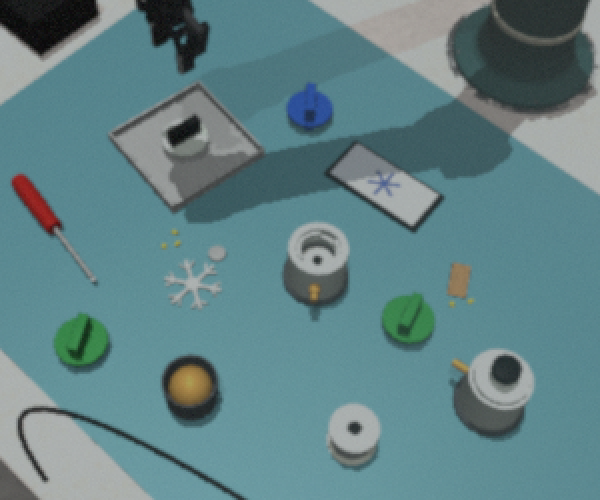

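The cap stands upright in the middle of the tray at crop (186,137). The pot is open, the reel is still upright at its place at crop (354,434), and the gripper is clear.

```bash
python3 -c "
from station import robot
print(robot.sign_off())"
```

```text
the job is handed in; nothing more can be done
None
```

The cap is unscrewed from its pot and stands upright, released, in the middle of the steel tray; the reel was not touched, and the job was handed in at about 10.7 s.

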